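Sort bisque ware onto the sample trays

ROBOT

A 6-joint arm with a two-finger parallel gripper is mounted at the origin on the work surface. World frame = base frame: x ahead of the robot, y to its left, z up, the work surface at z = 0. Lengths are in m, angles in rad, forces in N, time in s.
With the tool pointing down it reaches from about 0.35 to 0.775 m from the base axis. Payload 5.5 kg.
Tool frame: the origin (TCP) lies between the finger pads; the fingertips stand 19 mm ahead of it and the grasp point (between the pads) is the TCP; z points along the fingers, y is the line along which they close (so a half turn about z gives the same grasp; the last joint's range is limited). The gripper opens to 85 mm and grips with 20 to 120 N. Pads are 22 mm wide; open, the fingers measure 114 mm over their backs; the gripper's body (76 mm by 85 mm) begins 54 mm behind the grasp point. The pads swing forward as they close: fully open they stand 13 mm farther back than shut.
Start: joints at [1.023, 0.313, 0.046, 1.304, 0, 1.431], TCP at [0.228, 0.528, 0.25] pointing down, gripper open.
Joint ranges: [-2.76, 2.76], [-0.86, 1.69], [-1.03, 1.26], [-2.2, 2.34], [-1.47, 1.5], [-3.14, 3.14]. Speed limits (rad/s): [2.57, 2.57, 3.14, 3.14, 3.14, 3.14].

INTERFACE

Orientations are given as a unit quaternion [w, x, y, z].
In Python, from workcell import env gives the robot as it stands.
- The arm moves only by the tool carry_out, never from a script. Its argument "increments" is a list that holds one entry, the list of rows, each a list of 6 numbers: the shift along the tool's x, y, z each as a share of 50 cm, from -1 to 1, then the turn, a rotation vector about the tool's x, y, z each as a share of 2 pi rad, from -1 to 1. In form: [[[x, y, z, ax, ay, az], ...]]. A call has 1 to 5 rows; each row is the pose to reach, as a shift and turn from the pose commanded when the call began, along the tool's axes at that moment, turning the shorter way round; what a row does not reach only later rows make up. A row lasts 1/8 s, in which the tool goes at most 62.5 mm and 10.7 degrees, less where a joint would pass 70% of its speed; a pose out of reach is approached as far as the arm can. A call with a number of a shift or a turn outside -1 to 1 is refused whole. A call with a gripper value outside its range is refused whole. "jaw" is the closure, from 0 (fully open) to 1 (shut), set as the call begins (left out, the last holds). The fingers move at their own pace and stop on an object; "squeeze" is the grip in N (left out, the last holds). Time passes only in rows, so rows that repeat a pose let the fingers close. It gives the time, the measured TCP pose, the force, the opening and the grip force at its end, in the units of the state.
- env.get_state(): the state, without advancing time (a new reading comes with each control period).
- env.read_camera(name): name is "side" or "top"; returns a dict with "frame" (480x640x3 uint8, blue, green, red), "z_map" (480x640 float32, m along the optical axis (not along the pixel's ray), 0 where there is no reading), "intrinsics" (3x3 intrinsics, pixels), "k1" (the pictures are not rectified: a ray, as slopes to the right and down, at radius r is drawn at 1 + k1 r^2 times it, then the intrinsics apply), "R" (3x3) and "t" (3): a world point X has camera coordinates R X + t. Camera axes: x right, y down, z forward; pixel columns grow to the right and rows downward; lengths in m; the calibration is good to about 2 mm. A picture is of the moment at which its call begins.
- env.hand_in(): hands the job in; it is judged then, once.
Trained networks look in the newest picture that a camera, given by its name, has taken for a name from the list of things; names that differ only in an ending like _2 or _b are one class to them, and where a whole thing is asked for, a point or a joint stands for the part that bears it (a point fixed in the world has none). Each returns a list of dicts, best first, with "score" (0 to 1); they miss things now and then, are a little off and sometimes report something else, mostly with a low value. They report only what shows in the picture. A call takes as long as a camera call.
- env.find_in(camera, name): "position" ([x, y, z] in m, in world coordinates, good to about 4 mm: the middle of the surface that is visible of it).
The state is a dict: "clock": time; "joint_pos": joint angles; "qvel": joint speeds; "tau": joint torques, N m; "tcp_pos": TCP position; "orientation": TCP orientation; "wrist_force": force on the tool from outside, world axes, zero at the start; "ft_torque": the same for the moment, N m; "finger_gap": finger opening in m; "grip_force": force on a finger pad.
Only numpy, scipy, OpenCV 4.12 (cv2) and the standard library are available. Lean on these libraries where they do the work, as an engineer would, in place of code of your own. Each camera call takes 0.05 s, during which the arm holds its last target. There are 200 camera calls.

TASK

Sort the four loose bisque pieces lying in front of the robot onto the three wooden trays: each piece goes on the tray that carries a fixed sample of the same shape, so both rosettes share one tray, side by side, and the lid and the vase each have their own. Every piece must end flat on the tray floor, right way up, wholly inside the lip and let go; the ware is brittle, so set each piece down without dropping it, and do not tip the vase over.

Things in the scene. Friction and masses are not known exactly. Their poses are not given: they have to be found in the camera images.
- rosette_a: Loose quatrefoil rosette of white bisque, about 70 g: four round petals (radius 12 mm, centred 14 mm out along its x and y axes), so 52 mm across along x or y; sides upright, 20 mm thick, with a 5 mm bump on top. Lies flat on the near part of the table. Origin: centre of its underside, z up. The two loose rosettes are alike.
- rosette_b: Loose quatrefoil rosette of white bisque, about 70 g: four round petals (radius 12 mm, centred 14 mm out along its x and y axes), so 52 mm across along x or y; sides upright, 20 mm thick, with a 5 mm bump on top. Lies flat on the near part of the table. Origin: centre of its underside, z up. The two loose rosettes are alike.
- lid: Loose small pot lid of white bisque, about 60 g: round rim 56 mm across and 6 mm thick, rising as a cone to height 12 mm, with an upright round knob 18 mm across from there to the top at 34 mm. Lies rim down on the near part of the table. Origin: centre of its underside, z up.
- vase: Loose onion-shaped bud vase of white bisque, about 110 g, upright: foot 40 mm across, belly 56 mm at height 24, straight round neck 20 mm across from height 47 to the top at 74 mm. Origin: centre of its foot, z up. A plaster disc, a brush and a scraper (under 25 mm high) lie between the loose pieces, 35 mm or more clear; they belong to no tray.
- rosette_tray: Low wooden tray, fixed; sample: quatrefoil rosette. The trays differ only in sample. Well: floor 5 mm above table, inside 86 (x) by 162 mm (y), lip 5 mm wide, top 11 mm above table. Origin: centre of well at table height, x away from robot (within 0.1 rad), z up. Sample fixed at x=+120 mm, y=0, on a ledge 11 mm high beyond the far lip (x 48 to 158, y ±40 mm); sample top at 36 mm.
- lid_tray: Low wooden tray, fixed; sample: knobbed lid. The trays differ only in sample. Well: floor 5 mm above table, inside 86 (x) by 162 mm (y), lip 5 mm wide, top 11 mm above table. Origin: centre of well at table height, x away from robot (within 0.1 rad), z up. Sample fixed at x=+120 mm, y=0, on a ledge 11 mm high beyond the far lip (x 48 to 158, y ±40 mm); sample top at 45 mm.
- vase_tray: Low wooden tray, fixed; sample: onion-shaped vase. The trays differ only in sample. Well: floor 5 mm above table, inside 86 (x) by 162 mm (y), lip 5 mm wide, top 11 mm above table. Origin: centre of well at table height, x away from robot (within 0.1 rad), z up. Sample fixed at x=+120 mm, y=0, on a ledge 11 mm high beyond the far lip (x 48 to 158, y ±40 mm); sample top at 85 mm.

How it is judged:
At the end, for the whole second after the job is handed in: Both rosettes on the rosette tray, the lid on the lid tray and the vase on the vase tray: each origin within 25 mm (x) and 63 mm (y) of the tray's centre and 2 to 8 mm above the table, so resting on the tray floor inside the lip, its own z axis within 0.06 rad of upright, and at rest (x of rosette_a in the frame of rosette_tray between -0.025 and 0.025 m and y of rosette_a in the frame of rosette_tray between -0.063 and 0.063 m and z of rosette_a in the frame of rosette_tray between 0.002 and 0.008 m and angle between each of rosette_a, rosette_b, lid, vase's own z axis and vertical below 0.06 rad and linear speed of each of rosette_a, rosette_b, lid, vase below 0.02 m/s and angular speed of each of rosette_a, rosette_b, lid, vase below 0.3 rad/s and x of rosette_b in the frame of rosette_tray between -0.025 and 0.025 m and y of rosette_b in the frame of rosette_tray between -0.063 and 0.063 m and z of rosette_b in the frame of rosette_tray between 0.002 and 0.008 m and x of lid in the frame of lid_tray between -0.025 and 0.025 m and y of lid in the frame of lid_tray between -0.063 and 0.063 m and z of lid in the frame of lid_tray between 0.002 and 0.008 m and x of vase in the frame of vase_tray between -0.025 and 0.025 m and y of vase in the frame of vase_tray between -0.063 and 0.063 m and z of vase in the frame of vase_tray between 0.002 and 0.008 m); the robot touches nothing.
It fails at once if the rosette is let go of or knocked into the air more than about 35 mm above the tray floor (dropped) (height (world z) of rosette_a above 0.04 m and contact force between the fingers and rosette_a below 0.02 N).
It fails at once if the rosette is let go of or knocked into the air more than about 35 mm above the tray floor (dropped) (height (world z) of rosette_b above 0.04 m and contact force between the fingers and rosette_b below 0.02 N).
It fails at once if the lid is let go of or knocked into the air more than about 35 mm above the tray floor (dropped) (height (world z) of lid above 0.04 m and contact force between the fingers and lid below 0.02 N).
It fails at once if the vase is let go of or knocked into the air more than about 35 mm above the tray floor (dropped) (height (world z) of vase above 0.04 m and contact force between the fingers and vase below 0.02 N).
It fails at once if the vase is tipped over (leans more than 45 degrees) (angle between vase's own z axis and vertical above 0.785 rad).
It also fails if it takes over 109 s, if anything falls off the work surface, if the arm or the gripper's body presses on something with over 40 N, if the wrist force passes 120 N, or if a joint passes its speed limit or range.

## Working session

There is one attempt and no reset: what is moved stays moved. The work goes in short steps, Python scripts to look and compute and a tool call to move; the robot and the scene stay as the last step left them, time stands still between calls to the robot, and variables do not carry over. Pictures are saved under pics/ and viewed, at most 14 in all, crops included, and the job is handed in when it is done.

Besides the shell and the picture viewer there is one more tool, called after "Emit:" as a command line: name --argument value ..., lists and objects as JSON in quotes. carry_out: Moves the arm, as the interface text tells. Its arguments: {"type":"object","properties":{"increments":{"type":"array","items":{"type":"array","items":{"type":"array","items":{"type":"number","minimum":-1,"maximum":1}}}},"jaw":{"type":"number"},"squeeze":{"type":"number"}},"required":["increments"]}

```bash
mkdir -p pics; ls; cat > h.py <<'E'
import numpy as np, cv2
from workcell import env
def cams():
    return {n: env.read_camera(n) for n in ("top","side")}
def project(c,X):
    p=c["R"]@np.asarray(X,float)+c["t"]; s=p[:2]/p[2]; s=s*(1+c["k1"]*(s@s))
    K=c["intrinsics"]; return np.array([K[0,0]*s[0]+K[0,2],K[1,1]*s[1]+K[1,2]])
def cloud(c):
    K=c["intrinsics"]; v,u=np.mgrid[0:480,0:640]
    d=np.stack([(u-K[0,2])/K[0,0],(v-K[1,2])/K[1,1]],-1); s=d.copy()
    for _ in range(8): s=d/(1+c["k1"]*(s**2).sum(-1,keepdims=True))
    z=c["z_map"]; P=np.concatenate([s*z[...,None],z[...,None]],-1)
    W=(P-c["t"])@c["R"]; W[z==0]=np.nan
    return W
E
python3 - <<'E'
from h import *
C=cams()
for n,c in C.items():
    cv2.imwrite(f"pics/{n}0.png",c["frame"])
    print(n,c["intrinsics"].tolist(),c["k1"],(-c["R"].T@c["t"]).round(3))
    for o in ["rosette_a","lid","vase","rosette_tray","lid_tray","vase_tray"]:
        print(o,[(np.round(r["position"],3).tolist(),round(r["score"],2),project(c,r["position"]).round().tolist()) for r in env.find_in(n,o)])
s=env.get_state(); print({k:np.round(v,3).tolist() for k,v in s.items()})
E
```

```text
pics
top [[589.6002490162668, 0.0, 316.8493143928186], [0.0, 589.6002490162668, 234.28968966202615], [0.0, 0.0, 1.0]] -0.09422362815776861 [4.280e-01 1.000e-03 1.284e+00]
rosette_a [([0.443, -0.123, 0.019], 0.83, [381.0, 285.0]), ([0.46, 0.404, 0.018], 0.59, [138.0, 273.0])]
lid [([0.644, 0.213, 0.006], 0.62, [229.0, 191.0]), ([0.436, 0.179, 0.01], 0.56, [241.0, 287.0])]
vase [([0.453, -0.412, 0.039], 0.62, [518.0, 282.0])]
rosette_tray [([0.663, -0.228, 0.008], 0.8, [429.0, 186.0])]
lid_tray [([0.644, 0.21, 0.003], 0.64, [230.0, 192.0])]
vase_tray [([0.619, 0.009, 0.001], 0.89, [321.0, 204.0]), ([0.66, -0.225, 0.009], 0.19, [428.0, 187.0])]
side [[436.4716421173254, 0.0, 318.88719598355993], [0.0, 436.4716421173254, 239.35294175732975], [0.0, 0.0, 1.0]] -0.03461479429632306 [0.41  0.863 0.724]
rosette_a [([0.455, 0.416, 0.023], 0.68, [334.0, 388.0]), ([0.449, -0.11, 0.019], 0.46, [356.0, 220.0])]
lid [([0.436, 0.188, 0.005], 0.78, [353.0, 304.0]), ([0.634, 0.023, 0.006], 0.45, [281.0, 250.0])]
vase []
rosette_tray [([0.669, -0.213, 0.002], 0.65, [285.0, 200.0])]
lid_tray [([0.648, 0.219, 0.004], 0.63, [257.0, 306.0])]
vase_tray [([0.633, 0.02, 0.008], 0.74, [282.0, 249.0])]
{'clock': 0.7, 'joint_pos': [1.023, 0.313, 0.046, 1.304, -0.0, 1.431], 'qvel': [-0.0, 0.001, -0.0, 0.001, -0.001, 0.001], 'tau': [-0.001, -48.029, 29.875, -0.0, -0.0, -0.0], 'tcp_pos': [0.228, 0.528, 0.25], 'orientation': [0.0, 0.202, 0.979, 0.0], 'wrist_force': [0.283, -0.552, 0.19], 'ft_torque': [-0.002, 0.0, 0.011], 'grip_force': 0.0, 'finger_gap': 0.085}
```

View pics/top0.png

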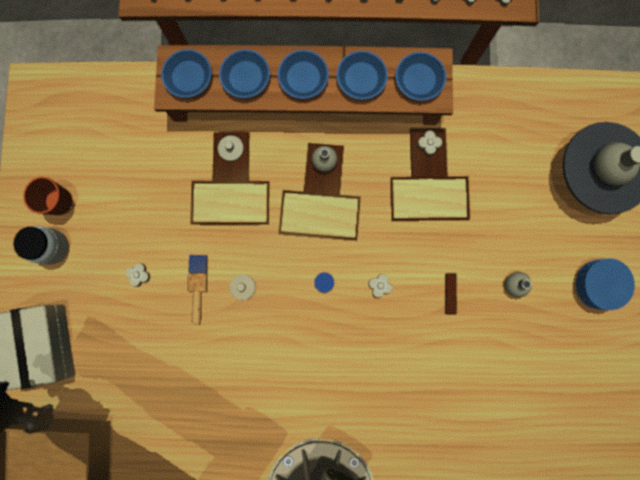

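View pics/side0.png

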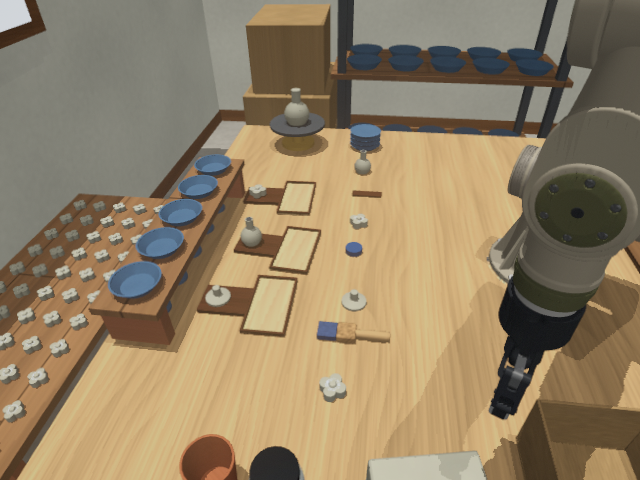

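Top view: loose rosettes at (138,274) and (380,286), lid at (242,288), vase at (518,285). Trays: lid at (230,203), vase at (320,215), rosette at (429,199). Samples are on their ledges, and the side view agrees. Next I'll measure precisely from both depth clouds.

```bash
cat >> h.py <<'E'
OBJ={"ros_L":(.46,.41),"ros_R":(.447,-.117),"lid":(.437,.183),"vase":(.447,-.41)}
TRAY={"rosette_tray":(.62,-.228),"lid_tray":(.61,.21),"vase_tray":(.58,.009)}
def near(W,xy,r,z0,z1):
    with np.errstate(invalid="ignore"):
        return (np.hypot(W[...,0]-xy[0],W[...,1]-xy[1])<r)&(W[...,2]>z0)&(W[...,2]<z1)
def levels(P): return np.percentile(P[:,2],[50,90,97,99.5]).round(4).tolist()
def onplane(c,mask,z):
    """pixels of mask -> world xy on height z"""
    v,u=np.nonzero(mask); K=c["intrinsics"]; d=np.stack([(u-K[0,2])/K[0,0],(v-K[1,2])/K[1,1]],-1); s=d.copy()
    for _ in range(8): s=d/(1+c["k1"]*(s**2).sum(-1,keepdims=True))
    D=np.c_[s,np.ones(len(s))]@c["R"]; o=-c["R"].T@c["t"]
    return (o+D*((z-o[2])/D[:,2])[:,None])[:,:2]
E
python3 - <<'E'
from h import *
C=cams()
for n,c in C.items():
    W=cloud(c); print("==",n)
    m=near(W,(.45,.03),.05,-.03,.005)&~near(W,(.45,0),.02,-1,1); print("table z",np.nanmedian(W[m][:,2]),np.nanstd(W[m][:,2]))
    for o,xy in OBJ.items():
        m=near(W,xy,.05,.008,.12); P=W[m]
        print(o,len(P),"mean",P.mean(0).round(4),"mid",((P.min(0)+P.max(0))/2).round(4),"ext",np.ptp(P,axis=0).round(3),levels(P))
        if "ros" in o:
            M=near(W,xy,.05,.012,.12);q=onplane(c,M,.02); q0=(np.percentile(q,1,0)+np.percentile(q,99,0))/2; q0=q.mean(0)
            d=(q-q0)@[1,1j]; a=np.angle((np.abs(d)**4*np.exp(4j*np.angle(d))).sum())/4
            print("   plane centre",q0.round(4),"petal angle deg",np.degrees(a).round(1), "conc",abs((np.abs(d)**4*np.exp(4j*np.angle(d))).sum())/(np.abs(d)**4).sum())
        if o=="vase":
            for a,b in [(.01,.03),(.03,.05),(.05,.07),(.07,.09)]:
                Q=W[near(W,xy,.06,a,b)]; 
                if len(Q): print("   slice",a,len(Q),Q.mean(0).round(4))
        if o=="lid":
            Q=P[P[:,2]>.025]; print("   knob",len(Q),Q.mean(0).round(4))
    hsv=cv2.cvtColor(c["frame"],cv2.COLOR_BGR2HSV)
    for o,xy in TRAY.items():
        M=near(W,xy,.13,-.02,.025)
        dark=(M&(hsv[...,2]<95)).astype(np.uint8)
        # bright well enclosed by dark lip
        well=M&(hsv[...,2]>110); nb,lab,st,ce=cv2.connectedComponentsWithStats(well.astype(np.uint8),connectivity=4)
        uv=project(c,[xy[0],xy[1],.005]).round().astype(int); l=lab[uv[1],uv[0]]
        q=onplane(c,lab==l,.005); r=cv2.minAreaRect((q*1000).astype(np.float32))
        print(o,"label",l,st[l].tolist(),"rect mm",np.round(r[0],1),np.round(r[1],1),round(r[2],2),"z floor",np.nanmedian(W[lab==l][:,2]).round(4), "lipz",np.nanmedian(W[dark>0][:,2]).round(4))
E
```

```text
== top
table z -0.0006547379331647183 0.0025532335630394317
ros_L 371 mean [0.4574 0.4055 0.0195] mid [0.4569 0.4178 0.0183] ext [0.046 0.075 0.02 ] [0.0195, 0.0234, 0.0257, 0.0271]
   plane centre [0.4574 0.4059] petal angle deg -16.5 conc 0.37318574937992893
ros_R 370 mean [ 0.4427 -0.1199  0.0193] mid [ 0.4429 -0.1197  0.0187] ext [0.049 0.049 0.021] [0.0195, 0.0229, 0.0245, 0.0262]
   plane centre [ 0.4427 -0.12  ] petal angle deg -18.4 conc 0.3848442230954637
lid 278 mean [0.4343 0.1765 0.0154] mid [0.436  0.1758 0.0233] ext [0.055 0.058 0.03 ] [0.0109, 0.0334, 0.0364, 0.0371]
   knob 56 [0.4342 0.1756 0.0332]
vase 549 mean [ 0.4504 -0.4109  0.0413] mid [ 0.457  -0.417   0.0439] ext [0.069 0.053 0.072] [0.0382, 0.0719, 0.0753, 0.0772]
   slice 0.01 119 [ 0.4513 -0.4049  0.0243]
   slice 0.03 321 [ 0.4498 -0.4115  0.0385]
   slice 0.05 38 [ 0.4509 -0.4127  0.0618]
   slice 0.07 68 [ 0.4504 -0.4179  0.0738]
rosette_tray label 6 [392, 179, 75, 40, 2858] rect mm [ 635.5 -229. ] [ 86.6 163.3] 1.08 z floor 0.0042 lipz 0.0102
lid_tray label 2 [172, 151, 117, 115, 8983] rect mm [607.5 2
[... 724 characters left out ...]
11, 0.0321, 0.0344, 0.0352]
   knob 53 [0.4367 0.1799 0.0314]
vase 256 mean [ 0.4513 -0.4051  0.0365] mid [ 0.4515 -0.4096  0.0424] ext [0.054 0.042 0.067] [0.0345, 0.0656, 0.0731, 0.0754]
   slice 0.01 99 [ 0.4511 -0.3993  0.0212]
   slice 0.03 99 [ 0.4513 -0.4066  0.0387]
   slice 0.05 34 [ 0.4514 -0.4116  0.0604]
   slice 0.07 18 [ 0.4521 -0.4182  0.0726]
rosette_tray label 1 [260, 178, 86, 48, 2794] rect mm [ 616.1 -217.3] [251.7 255.6] 4.99 z floor 0.0001 lipz 0.008
lid_tray label 1 [216, 264, 117, 91, 6953] rect mm [609.2 215.5] [257.8 257.5] 47.07 z floor 0.0004 lipz 0.0071
vase_tray label 1 [253, 221, 101, 65, 4369] rect mm [574.5  13.9] [258.1 249.1] 86.77 z floor 0.0005 lipz 0.0084
```

```bash
python3 - <<'E'
from h import *
C=cams()
for n,c in C.items():
    W=cloud(c); print("==",n); V=cv2.cvtColor(c["frame"],cv2.COLOR_BGR2HSV)[...,2].astype(int)
    for o,xy in TRAY.items():
        for th in (100,115,130,145,160):
            M=near(W,xy,.14,-.03,.03); well=(M&(V>th)).astype(np.uint8)
            nb,lab,st,ce=cv2.connectedComponentsWithStats(well,connectivity=4)
            uv=project(c,[xy[0]+.01,xy[1],.005]).round().astype(int); l=lab[uv[1],uv[0]]
            if l==0: continue
            m=cv2.morphologyEx((lab==l).astype(np.uint8),cv2.MORPH_OPEN,np.ones((7,7)))
            q=onplane(c,m,.005); r=cv2.minAreaRect((q*1000).astype(np.float32))
            if max(r[1])<185: print(o,th,"rect",np.round(r[0],1),np.round(r[1],1),round(r[2],2),"mean",(q.mean(0)*1000).round(1),"floor",np.nanmedian(W[m>0][:,2]).round(4))
E
```

```text
== top
rosette_tray 100 rect [ 635.5 -229.6] [ 86.6 162.3] 1.08 mean [ 635.8 -229. ] floor 0.0041
rosette_tray 115 rect [ 636.6 -229.7] [ 84.6 161.9] 1.0 mean [ 635.9 -229.9] floor 0.0041
rosette_tray 130 rect [ 636.5 -229.4] [ 84.5 160.9] 1.11 mean [ 635.9 -229. ] floor 0.004
rosette_tray 145 rect [ 636.5 -229.4] [ 82.7 159.6] 1.99 mean [ 636.1 -229. ] floor 0.004
rosette_tray 160 rect [ 636.6 -229.5] [ 80.2 157.8] 1.0 mean [ 636.  -229.2] floor 0.004
lid_tray 115 rect [620.7 210.5] [ 84.8 162.7] 0.88 mean [619.6 211.3] floor 0.0045
lid_tray 130 rect [619.6 210.1] [ 82.5 161.7] 0.88 mean [619.  210.6] floor 0.0045
lid_tray 145 rect [619.6 210.6] [ 82.5 158.5] 0.88 mean [619.  211.2] floor 0.0044
lid_tray 160 rect [619.5 210.5] [ 82.3 158.6] 0.73 mean [619.3 211.1] floor 0.0044
vase_tray 130 rect [595.6  12.2] [163.1  86.2] 86.05 mean [594.4  13.7] floor 0.0043
vase_tray 145 rect [595.1  12.6] [160.6  83.9] 85.84 mean [594.3  13.8] floor 0.0043
vase_tray 160 rect [595.3  12.2] [159.1  83.2] 86.0 mean [594.7  14.2] floor 0.0043
== side
rosette_tray 130 rect [ 637.2 -232.8] [ 87.3 154.7] 1.27 mean [ 636.5 -230.5] floor 0.004
rosette_tray 145 rect [ 636.9 -232.4] [ 86.1 152.1] 1.55 mean [ 635.5 -230.2] floor 0.0039
rosette_tray 160 rect [ 637.4 -232.6] [ 85.  151.9] 1.32 mean [ 636.  -230.5] floor 0.0039
lid_tray 115 rect [620.6 207.1] [ 88.4 160.5] 0.6 mean [620.1 212.5] floor 0.0043
lid_tray 130 rect [621.1 206.9] [ 85.9 159.8] 0.56 mean [620.7 212.7] floor 0.0043
lid_tray 145 rect [620.8 207.4] [ 85.  157.9] 0.48 mean [620.7 213.2] floor 0.0043
lid_tray 160 rect [621.2 207.3] [ 84.2 157.2] 0.52 mean [621.  213.6] floor 0.0043
vase_tray 130 rect [596.8   8.8] [157.6  86.4] 85.98 mean [597.1  13.9] floor 0.0042
vase_tray 145 rect [596.6   9.4] [154.9  85.7] 86.23 mean [596.5  14.2] floor 0.0042
vase_tray 160 rect [597.    9.2] [154.5  84.8] 86.17 mean [596.8  13.8] floor 0.0042
```

```bash
cat >> h.py <<'E'
from scipy.spatial.transform import Rotation as Rn
def inc(*targets, start=None):
    """targets (x,y,z,yaw deg of tool y) -> rows from measured pose (or from start target)"""
    s=env.get_state()
    if start is None: p=np.array(s["tcp_pos"]); R=Rn.from_quat(np.roll(s["orientation"],-1)).as_matrix()
    else: p=np.array(start[:3]); R=down(start[3])
    for t in targets:
        d=R.T@(np.array(t[:3])-p)/.5; r=Rn.from_matrix(R.T@down(t[3])).as_rotvec()/(2*np.pi)
        print([round(float(v),3) for v in d]+[round(float(v),4) for v in r])
def down(yaw):
    a=np.radians(yaw); y=np.array([np.cos(a),np.sin(a),0]); z=np.array([0,0,-1.]); return np.stack([np.cross(y,z),y,z],1)
def st():
    s=env.get_state(); R=Rn.from_quat(np.roll(s["orientation"],-1)).as_matrix()
    print(round(s["clock"],2),np.round(s["tcp_pos"],4),"yaw",np.degrees(np.arctan2(R[1,1],R[0,1])).round(1),"tilt",np.degrees(np.arccos(-R[2,2])).round(2),np.round(s["wrist_force"],1),round(s["finger_gap"],4),round(s["grip_force"],1))
E
python3 - <<'E'
from h import *
st(); inc((.458,.4065,.10,118.5),(.458,.4065,.022,118.5))
E
```

```text
0.9 [0.2281 0.5279 0.2504] yaw 66.6 tilt 0.01 [-0.4 -0.2 -0.4] 0.0855 0.0
[-0.518, -0.041, 0.301, 0.0, 0.0, -0.1441]
[-0.518, -0.041, 0.457, 0.0, 0.0, -0.1441]
```

Emit:
carry_out --increments '[[[-0.518,-0.041,0.301,0,0,-0.144],[-0.518,-0.041,0.301,0,0,-0.144],[-0.518,-0.041,0.301,0,0,-0.144],[-0.518,-0.041,0.301,0,0,-0.144],[-0.518,-0.041,0.301,0,0,-0.144]]]' --jaw 0 --squeeze 25

```text
clock: 1.52
tcp_pos: [0.4593, 0.4052, 0.0987]
orientation: [0.0, -0.248, 0.969, 0.0]
wrist_force: [-0.4, 0.2, 0.3]
finger_gap: 0.0853
grip_force: 0.0
```

```bash
python3 - <<'E'
from h import *
st(); inc((.458,.4065,.022,118.5))
E
```

```text
1.52 [0.4593 0.4052 0.0987] yaw 118.8 tilt 0.01 [-0.4  0.2  0.3] 0.0853 0.0
[0.001, 0.004, 0.153, 0.0, 0.0, 0.0007]
```

Emit:
carry_out --increments '[[[0,0,0.08,0,0,0],[0,0,0.13,0,0,0],[0,0,0.156,0,0,0],[0,0,0.156,0,0,0]]]'

```text
clock: 2.02
tcp_pos: [0.4572, 0.4062, 0.0212]
orientation: [-0.001, -0.246, 0.969, -0.0]
wrist_force: [-0.2, 0.8, 0.3]
finger_gap: 0.0856
grip_force: 0.0
```

```bash
python3 - <<'E'
from h import *
st(); c=env.read_camera("side"); cv2.imwrite("pics/s1.png",cv2.resize(c["frame"][300:460,230:450],(660,480)))
E
```

```text
2.02 [0.4572 0.4062 0.0212] yaw 118.5 tilt 0.08 [-0.2  0.8  0.3] 0.0856 0.0
```

View pics/s1.png

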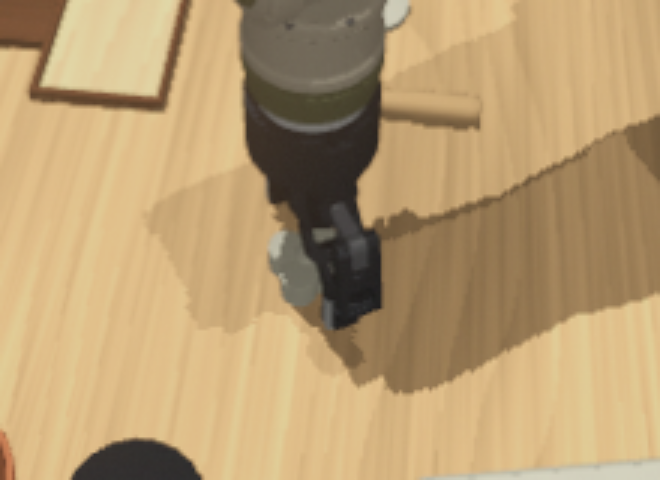

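The side crop shows the rosette at about (295,265), between the fingers and clear of the table, so I'll close.

Emit:
carry_out --increments '[[[0,0,0,0,0,0],[0,0,0,0,0,0],[0,0,0,0,0,0],[0,0,0,0,0,0],[0,0,0,0,0,0]]]' --jaw 1 --squeeze 30

```text
clock: 2.7
tcp_pos: [0.4582, 0.4069, 0.0231]
orientation: [0.001, -0.246, 0.969, 0.0]
wrist_force: [-1.9, 0.2, 6.3]
finger_gap: 0.0429
grip_force: 30.3
```

```bash
python3 - <<'E'
from h import *
a=(.458,.4065,.022,118.5); inc((.458,.4065,.07,118.5),(.458,.4065,.13,118.5),(.47,.36,.13,110),(.482,.31,.13,101),(.494,.26,.13,91.1),start=a)
b=(.494,.26,.13,91.1);n=(.56,0,.13,91.1);inc(n,start=b);m=(.6367,-.268,.13,91.1);inc(m,start=n);inc((.6367,-.268,.028,91.1),start=m)
E
```

```text
[0.0, 0.0, -0.096, 0.0, 0.0, 0.0]
[0.0, 0.0, -0.216, 0.0, 0.0, 0.0]
[0.023, -0.093, -0.216, 0.0, 0.0, 0.0236]
[0.05, -0.193, -0.216, 0.0, 0.0, 0.0486]
[0.077, -0.292, -0.216, 0.0, 0.0, 0.0761]
[-0.122, -0.522, 0.0, 0.0, 0.0, 0.0]
[-0.143, -0.539, 0.0, 0.0, 0.0, 0.0]
[0.0, 0.0, 0.204, 0.0, 0.0, 0.0]
```

Emit:
carry_out --increments '[[[0,0,-0.096,0,0,0],[0,0,-0.216,0,0,0],[0.023,-0.093,-0.216,0,0,0.0236],[0.05,-0.193,-0.216,0,0,0.0486],[0.077,-0.292,-0.216,0,0,0.0761]]]'

```text
clock: 3.32
tcp_pos: [0.4936, 0.2584, 0.1301]
orientation: [0.0, -0.007, 1.0, 0.0]
wrist_force: [0.6, -0.6, -1.0]
finger_gap: 0.0427
grip_force: 31.0
```

```bash
python3 - <<'E'
from h import *
st(); inc((.56,0,.13,91.1))
E
```

```text
3.33 [0.4936 0.2584 0.1301] yaw 90.8 tilt 0.04 [ 0.6 -0.6 -1. ] 0.0427 31.0
[-0.126, -0.519, 0.0, 0.0, 0.0001, -0.0008]
```

Tracking is exact, so I'll chain the next moves.

Emit:
carry_out --increments '[[[-0.025,-0.105,0,0,0,0],[-0.05,-0.21,0,0,0,0],[-0.075,-0.315,0,0,0,0],[-0.1,-0.42,0,0,0,0],[-0.122,-0.522,0,0,0,0]]]'

```text
clock: 3.95
tcp_pos: [0.5596, -0.0019, 0.1299]
orientation: [0.0, -0.009, 1.0, 0.0]
wrist_force: [0.8, -0.7, -1.4]
finger_gap: 0.0427
grip_force: 31.0
```

Emit:
carry_out --increments '[[[-0.03,-0.11,0,0,0,0],[-0.06,-0.22,0,0,0,0],[-0.09,-0.33,0,0,0,0],[-0.12,-0.44,0,0,0,0],[-0.143,-0.539,0,0,0,0]]]'

```text
clock: 4.58
tcp_pos: [0.6362, -0.2704, 0.1296]
orientation: [0.0, -0.009, 1.0, 0.0]
wrist_force: [0.6, 0.8, -0.6]
finger_gap: 0.0425
grip_force: 31.0
```

Emit:
carry_out --increments '[[[0,0,0.06,0,0,0],[0,0,0.12,0,0,0],[0,0,0.16,0,0,0],[0,0,0.18,0,0,0],[0,0,0.18,0,0,0]]]'

```text
clock: 5.2
tcp_pos: [0.6355, -0.2679, 0.0391]
orientation: [-0.001, -0.009, 1.0, 0.0]
wrist_force: [-0.2, -0.1, -0.2]
finger_gap: 0.0429
grip_force: 31.0
```

```bash
python3 - <<'E'
from h import *
st(); c=env.read_camera("side"); cv2.imwrite("pics/s2.png",cv2.resize(c["frame"][130:250,220:400],(720,480)))
inc((.6367,-.268,.0285,91.1))
E
```

```text
5.2 [ 0.6355 -0.2679  0.0391] yaw 91.1 tilt 0.09 [-0.2 -0.1 -0.2] 0.0429 31.0
[-0.001, 0.0, 0.023, -0.0, 0.0, -0.0]
```

View pics/s2.png

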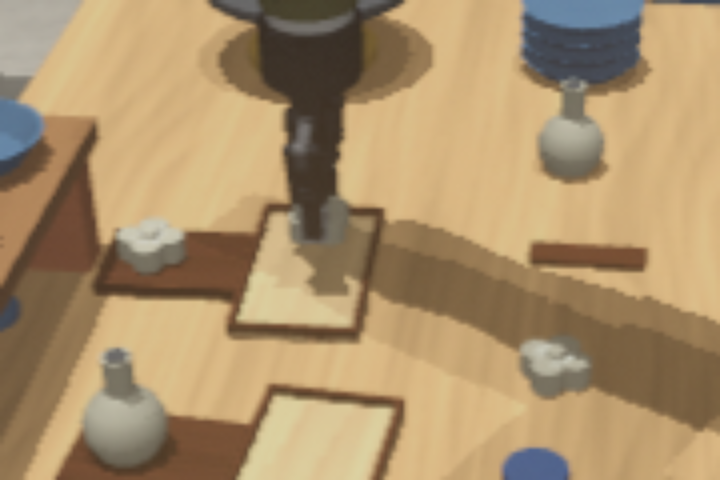

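The rosette, at (320,220) in the crop, hangs over the right half of its tray. Lower it, crack the jaws open and rise.

Emit:
carry_out --increments '[[[0,0,0.01,0,0,0],[0,0,0.018,0,0,0],[0,0,0.021,0,0,0],[0,0,0.021,0,0,0]]]'

```text
clock: 5.75
tcp_pos: [0.6358, -0.2682, 0.0292]
orientation: [-0.0, -0.009, 1.0, 0.0]
wrist_force: [0.7, -0.2, -0.3]
finger_gap: 0.0427
grip_force: 31.0
```

Emit:
carry_out --increments '[[[0,0,0,0,0,0],[0,0,0,0,0,0],[0,0,0,0,0,0],[0,0,0,0,0,0]]]' --jaw 0.38

```text
clock: 6.25
tcp_pos: [0.636, -0.2683, 0.0293]
orientation: [0.0, -0.009, 1.0, 0.0]
wrist_force: [-0.3, 0.3, -0.1]
finger_gap: 0.0533
grip_force: 0.0
```

```bash
python3 - <<'E'
from h import *
a=(.6367,-.268,.0295,91.1); inc((.6367,-.268,.08,91.1),(.6367,-.268,.13,91.1),(.4436,-.1195,.13,116),start=a)
b=(.4436,-.1195,.13,116);
inc((.4436,-.1195,.022,116),start=b)
E
```

```text
[0.0, 0.0, -0.101, 0.0, 0.0, 0.0]
[0.0, 0.0, -0.201, 0.0, 0.0, 0.0]
[0.38, 0.304, -0.201, 0.0, 0.0, -0.0692]
[0.0, 0.0, 0.216, 0.0, 0.0, 0.0]
```

Emit:
carry_out --increments '[[[0,0,-0.05,0,0,0],[0,0,-0.13,0,0,0],[0,0,-0.201,0,0,0]]]'

```text
clock: 6.62
tcp_pos: [0.6359, -0.2683, 0.131]
orientation: [0.0, -0.009, 1.0, -0.0]
wrist_force: [0.6, 0.4, 0.7]
finger_gap: 0.0529
grip_force: 0.0
```

Emit:
carry_out --increments '[[[0.38,0.304,0,0,0,-0.0692],[0.38,0.304,0,0,0,-0.0692],[0.38,0.304,0,0,0,-0.0692],[0.38,0.304,0,0,0,-0.0692],[0.38,0.304,0,0,0,-0.0692]]]' --jaw 0

```text
clock: 7.25
tcp_pos: [0.4382, -0.1166, 0.1291]
orientation: [-0.002, -0.226, 0.974, 0.002]
wrist_force: [0.2, 0.1, -0.4]
finger_gap: 0.0854
grip_force: 0.0
```

Emit:
carry_out --increments '[[[0,0,0.09,0,0,0],[0,0,0.16,0,0,0],[0,0,0.204,0,0,0],[0,0,0.216,0,0,0],[0,0,0.216,0,0,0]]]'

```text
clock: 7.88
tcp_pos: [0.4437, -0.1202, 0.022]
orientation: [0.0, -0.225, 0.974, -0.0]
wrist_force: [0.4, 0.5, 0.0]
finger_gap: 0.0854
grip_force: 0.0
```

```bash
python3 - <<'E'
from h import *
st(); C=cams(); c=C["side"]; cv2.imwrite("pics/s3.png",cv2.resize(c["frame"][130:250,220:400],(720,480)))
W=cloud(C["top"]); P=W[near(W,(.637,-.268),.04,.013,.05)]; print(len(P),P.mean(0),levels(P))
E
```

```text
7.88 [ 0.4437 -0.1202  0.022 ] yaw 116.0 tilt 0.02 [0.4 0.5 0. ] 0.0854 0.0
373 [ 0.63407683 -0.26784333  0.02410323] [0.0242, 0.0282, 0.0304, 0.0318]
```

View pics/s3.png

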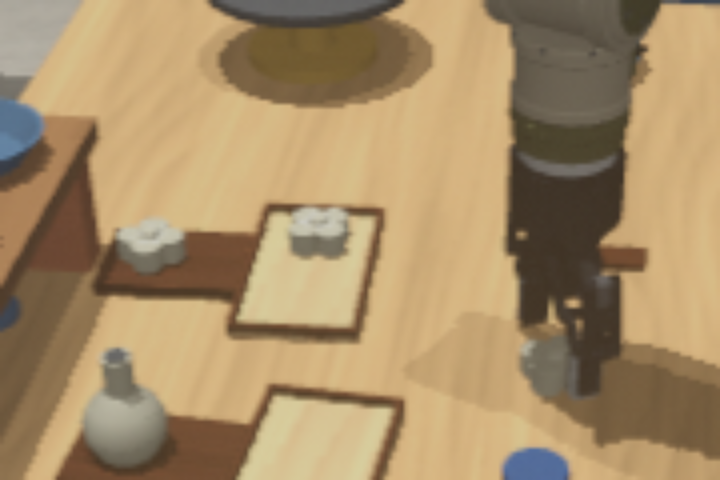

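The first rosette lies flat in the tray at (320,230), with its top at 24 mm as it should be. The second, at (548,365), is between the fingers.

Emit:
carry_out --increments '[[[0,0,0,0,0,0],[0,0,0,0,0,0],[0,0,0,0,0,0],[0,0,0,0,0,0],[0,0,0,0,0,0]]]' --jaw 1

```text
clock: 8.6
tcp_pos: [0.4435, -0.1201, 0.0225]
orientation: [0.0, -0.225, 0.974, -0.0]
wrist_force: [-2.1, -0.4, 5.8]
finger_gap: 0.0424
grip_force: 29.9
```

```bash
python3 - <<'E'
from h import *
b=(.4436,-.1195,.022,116); inc((.4436,-.1195,.13,116),start=b); b=b[:2]+(.13,116); m=(.6355,-.192,.13,91.1); inc(m,start=b); inc(m[:2]+(.0295,91.1),start=m)
E
```

```text
[0.0, 0.0, -0.216, 0.0, 0.0, 0.0]
[-0.281, -0.299, 0.0, 0.0, 0.0, 0.0692]
[0.0, 0.0, 0.201, 0.0, 0.0, 0.0]
```

Emit:
carry_out --increments '[[[0,0,-0.06,0,0,0],[0,0,-0.16,0,0,0],[0,0,-0.216,0,0,0],[0,0,-0.216,0,0,0]]]'

```text
clock: 9.1
tcp_pos: [0.4448, -0.1206, 0.132]
orientation: [0.002, -0.225, 0.974, -0.002]
wrist_force: [0.6, 0.5, -0.9]
finger_gap: 0.0428
grip_force: 31.0
```

Emit:
carry_out --increments '[[[-0.06,-0.065,0,0,0,0.015],[-0.12,-0.13,0,0,0,0.03],[-0.19,-0.2,0,0,0,0.046],[-0.25,-0.265,0,0,0,0.06],[-0.281,-0.299,0,0,0,0.0692]]]'

```text
clock: 9.72
tcp_pos: [0.636, -0.1932, 0.1271]
orientation: [-0.001, -0.008, 1.0, 0.0]
wrist_force: [-1.2, 0.1, -1.3]
finger_gap: 0.0424
grip_force: 31.1
```

Emit:
carry_out --increments '[[[0,0,0.06,0,0,0],[0,0,0.12,0,0,0],[0,0,0.16,0,0,0],[0,0,0.18,0,0,0],[0,0,0.18,0,0,0]]]'

```text
clock: 10.35
tcp_pos: [0.6339, -0.1922, 0.0382]
orientation: [-0.001, -0.009, 1.0, 0.001]
wrist_force: [-0.4, 0.4, -0.9]
finger_gap: 0.0424
grip_force: 31.1
```

Emit:
carry_out --increments '[[[0,0,0.01,0,0,0],[0,0,0.018,0,0,0],[0,0,0.021,0,0,0],[0,0,0.021,0,0,0]]]'

```text
clock: 10.85
tcp_pos: [0.635, -0.1927, 0.0294]
orientation: [0.0, -0.009, 1.0, 0.0]
wrist_force: [0.5, 0.2, -1.5]
finger_gap: 0.0423
grip_force: 31.1
```

Emit:
carry_out --increments '[[[0,0,0,0,0,0],[0,0,0,0,0,0],[0,0,0,0,0,0],[0,0,0,0,0,0]]]' --jaw 0.38

```text
clock: 11.35
tcp_pos: [0.635, -0.1927, 0.0294]
orientation: [0.0, -0.009, 1.0, 0.0]
wrist_force: [-0.0, -0.4, -0.3]
finger_gap: 0.053
grip_force: 0.0
```

```bash
python3 - <<'E'
from h import *
st()
b=(.6355,-.192,.0295,91.1); inc(b[:2]+(.13,91.1),start=b); m=(.451,-.418,.15,90); inc(m,start=b[:2]+(.13,91.1)); inc(m[:2]+(.07,90),start=m)
E
```

```text
11.35 [ 0.635  -0.1927  0.0294] yaw 91.1 tilt 0.01 [-0.  -0.4 -0.3] 0.053 0.0
[0.0, 0.0, -0.201, 0.0, 0.0, 0.0]
[0.378, -0.445, -0.04, 0.0, 0.0, 0.0031]
[0.0, 0.0, 0.16, 0.0, 0.0, 0.0]
```

Emit:
carry_out --increments '[[[0,0,-0.05,0,0,0],[0,0,-0.13,0,0,0],[0,0,-0.201,0,0,0]]]'

```text
clock: 11.72
tcp_pos: [0.6349, -0.1927, 0.131]
orientation: [0.0, -0.009, 1.0, 0.0]
wrist_force: [0.7, 0.4, -0.4]
finger_gap: 0.0529
grip_force: 0.0
```

Emit:
carry_out --increments '[[[0.09,-0.1,-0.04,0,0,0.003],[0.18,-0.2,-0.04,0,0,0.003],[0.27,-0.31,-0.04,0,0,0.003],[0.378,-0.445,-0.04,0,0,0.003],[0.378,-0.445,-0.04,0,0,0.003]]]' --jaw 0

```text
clock: 12.35
tcp_pos: [0.4483, -0.4207, 0.15]
orientation: [0.0, 0.001, 1.0, -0.0]
wrist_force: [0.3, -0.3, -0.6]
finger_gap: 0.0852
grip_force: 0.0
```

```bash
python3 - <<'E'
from h import *
C=cams(); st()
for n,c in C.items():
    W=cloud(c)
    for xy in [(.6367,-.268),(.6355,-.192)]:
        P=W[near(W,xy,.035,.015,.05)]; print(n,len(P),P.mean(0).round(4),levels(P))
    Q=W[near(W,(.451,-.418),.02,.055,.085)]; print("neck",len(Q),Q.mean(0) if len(Q) else "")
inc((.451,-.418,.07,90))
E
```

```text
12.45 [ 0.4473 -0.4225  0.1499] yaw 89.7 tilt 0.09 [ 0.5  1.5 -0.1] 0.0854 0.0
top 365 [ 0.6343 -0.2681  0.0241] [0.0241, 0.0279, 0.0302, 0.0324]
top 361 [ 0.6334 -0.1919  0.0243] [0.0244, 0.0278, 0.0301, 0.0318]
neck 0 
side 123 [ 0.635 -0.263  0.023] [0.0233, 0.0263, 0.0286, 0.0295]
side 145 [ 0.635  -0.1879  0.0226] [0.0232, 0.026, 0.0273, 0.0285]
neck 45 [ 0.45153885 -0.41404672  0.06671471]
[-0.007, 0.009, 0.16, -0.0002, -0.0, -0.001]
```

Emit:
carry_out --increments '[[[0,0,0.05,0,0,0],[0,0,0.09,0,0,0],[0,0,0.09,0,0,0],[0,0,0.09,0,0,0]]]'

```text
clock: 12.95
tcp_pos: [0.4508, -0.4185, 0.1055]
orientation: [0.0, -0.0, 1.0, -0.0]
wrist_force: [0.1, 0.6, 0.9]
finger_gap: 0.0854
grip_force: 0.0
```

```bash
python3 - <<'E'
from h import *
st(); inc((.451,-.4185,.07,90))
E
```

```text
12.95 [ 0.4508 -0.4185  0.1055] yaw 90.0 tilt 0.04 [0.1 0.6 0.9] 0.0854 0.0
[-0.0, 0.0, 0.071, -0.0001, 0.0001, 0.0001]
```

Emit:
carry_out --increments '[[[0,0,0.03,0,0,0],[0,0,0.055,0,0,0],[0,0,0.068,0,0,0],[0,0,0.068,0,0,0]]]' --squeeze 25

```text
clock: 13.45
tcp_pos: [0.4497, -0.4182, 0.0698]
orientation: [-0.001, 0.0, 1.0, 0.001]
wrist_force: [-0.4, -0.2, 1.1]
finger_gap: 0.0856
grip_force: 0.0
```

```bash
python3 - <<'E'
from h import *
st(); c=env.read_camera("side"); cv2.imwrite("pics/s4.png",cv2.resize(c["frame"][100:220,280:460],(720,480)))
E
```

```text
13.45 [ 0.4497 -0.4182  0.0698] yaw 90.0 tilt 0.1 [-0.4 -0.2  1.1] 0.0856 0.0
```

View pics/s4.png

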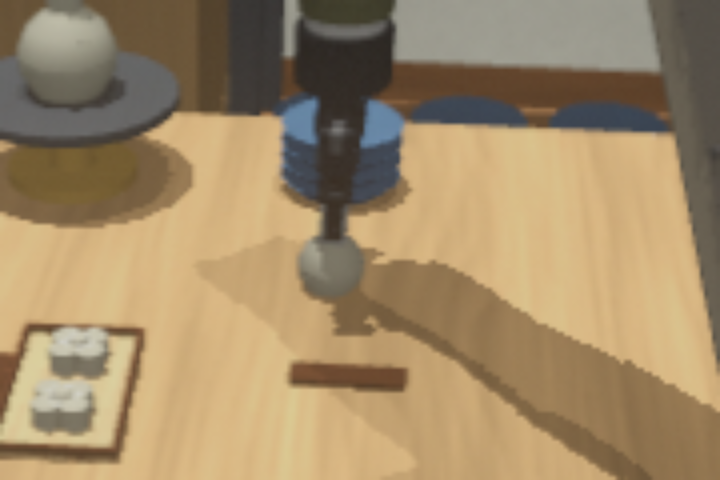

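Both rosettes sit flat side by side at (78,350) and (63,405). The gripper is lined up on the vase neck at (333,225), so I'll close gently.

Emit:
carry_out --increments '[[[0,0,0,0,0,0],[0,0,0,0,0,0],[0,0,0,0,0,0],[0,0,0,0,0,0],[0,0,0,0,0,0]]]' --jaw 0.7 --squeeze 20

```text
clock: 14.12
tcp_pos: [0.4501, -0.4187, 0.0708]
orientation: [0.0, 0.0, 1.0, 0.0]
wrist_force: [0.5, -0.5, 0.0]
finger_gap: 0.0258
grip_force: 0.0
```

Emit:
carry_out --increments '[[[0,0,0,0,0,0],[0,0,0,0,0,0],[0,0,0,0,0,0],[0,0,0,0,0,0]]]' --jaw 1 --squeeze 35

```text
clock: 14.62
tcp_pos: [0.4502, -0.4187, 0.0709]
orientation: [0.0, -0.0, 1.0, -0.0]
wrist_force: [0.1, 0.3, 2.6]
finger_gap: 0.019
grip_force: 34.2
```

```bash
python3 - <<'E'
from h import *
st(); z=.071
a=(.451,-.418,z,90); inc(a[:2]+(.17,90),start=a); b=a[:2]+(.17,90); m=(.52,-.2,.17,88); inc(m,start=b); t=(.596,.012,.17,86); inc(t,start=m); inc(t[:2]+(z+.006,86),start=t)
E
```

```text
14.62 [ 0.4502 -0.4187  0.0709] yaw 90.0 tilt 0.02 [0.1 0.3 2.6] 0.019 34.2
[0.0, 0.0, -0.198, 0.0, 0.0, 0.0]
[-0.138, 0.436, 0.0, 0.0, 0.0, 0.0056]
[-0.137, 0.429, 0.0, 0.0, 0.0, 0.0056]
[0.0, 0.0, 0.186, 0.0, 0.0, 0.0]
```

Emit:
carry_out --increments '[[[0,0,-0.02,0,0,0],[0,0,-0.07,0,0,0],[0,0,-0.13,0,0,0],[0,0,-0.18,0,0,0],[0,0,-0.198,0,0,0]]]'

```text
clock: 15.25
tcp_pos: [0.4507, -0.4194, 0.1718]
orientation: [0.001, 0.0, 1.0, -0.001]
wrist_force: [-0.3, -0.5, -1.4]
finger_gap: 0.0183
grip_force: 34.2
```

Emit:
carry_out --increments '[[[-0.012,0.04,0,0,0,0.0005],[-0.036,0.12,0,0,0,0.0015],[-0.068,0.216,0,0,0,0.003],[-0.102,0.326,0,0,0,0.004],[-0.138,0.436,0,0,0,0.0056]]]'

```text
clock: 15.88
tcp_pos: [0.5184, -0.1974, 0.1683]
orientation: [-0.001, 0.018, 1.0, 0.001]
wrist_force: [0.9, 0.3, -0.6]
finger_gap: 0.0182
grip_force: 34.3
```

Emit:
carry_out --increments '[[[-0.035,0.11,0,0,0,0.001],[-0.07,0.22,0,0,0,0.002],[-0.103,0.32,0,0,0,0.004],[-0.126,0.395,0,0,0,0.005],[-0.137,0.429,0,0,0,0.0056]]]'

```text
clock: 16.5
tcp_pos: [0.5941, 0.0145, 0.1683]
orientation: [-0.001, 0.034, 0.999, 0.0]
wrist_force: [-0.9, -0.5, -1.2]
finger_gap: 0.0185
grip_force: 34.3
```

Emit:
carry_out --increments '[[[0,0,0.03,0,0,0],[0,0,0.08,0,0,0],[0,0,0.13,0,0,0],[0,0,0.16,0,0,0],[0,0,0.16,0,0,0]]]'

```text
clock: 17.12
tcp_pos: [0.5935, 0.0104, 0.088]
orientation: [-0.002, 0.036, 0.999, 0.0]
wrist_force: [-0.3, 0.4, -1.3]
finger_gap: 0.0183
grip_force: 34.3
```

```bash
python3 - <<'E'
from h import *
st(); c=env.read_camera("side"); cv2.imwrite("pics/s5.png",cv2.resize(c["frame"][190:310,200:380],(720,480)))
W=cloud(c); P=W[near(W,(.596,.02),.04,.013,.05)]
for a,b in [(.016,.026),(.026,.036),(.036,.046)]:
    Q=P[(P[:,2]>a)&(P[:,2]<b)]; print(a,len(Q),Q.mean(0).round(4))
E
```

```text
17.12 [0.5935 0.0104 0.088 ] yaw 85.9 tilt 0.21 [-0.3  0.4 -1.3] 0.0183 34.3
0.016 15 [0.5912 0.0287 0.0206]
0.026 54 [0.5903 0.0309 0.0311]
0.036 84 [0.5912 0.0289 0.0418]
```

View pics/s5.png

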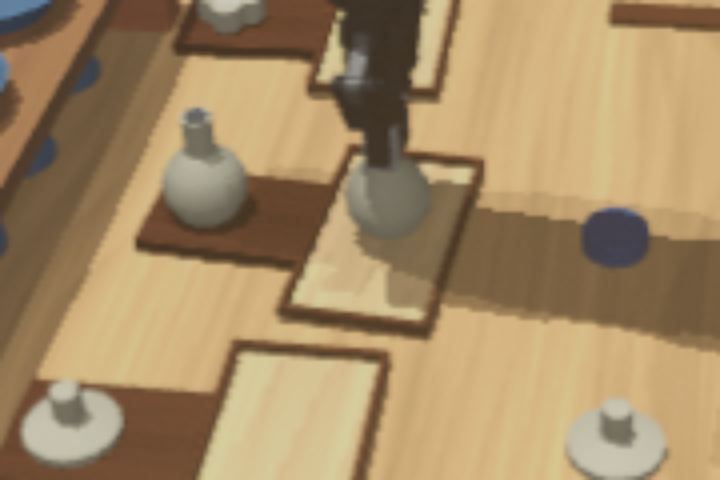

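The vase hangs upright over its tray, with the belly at (388,195). Lower it to contact.

Emit:
carry_out --increments '[[[0,0,0.01,0,0,0],[0,0,0.018,0,0,0],[0,0,0.024,0,0,0],[0,0,0.027,0,0,0],[0,0,0.027,0,0,0]]]'

```text
clock: 17.8
tcp_pos: [0.5951, 0.0113, 0.0762]
orientation: [-0.0, 0.035, 0.999, 0.0]
wrist_force: [0.5, -0.3, -1.2]
finger_gap: 0.0185
grip_force: 34.3
```

Emit:
carry_out --increments '[[[0,0,0,0,0,0],[0,0,0,0,0,0]]]'

```text
clock: 18.05
tcp_pos: [0.5952, 0.0113, 0.0764]
orientation: [0.0, 0.035, 0.999, 0.0]
wrist_force: [-0.7, 0.3, -1.6]
finger_gap: 0.0186
grip_force: 34.3
```

Emit:
carry_out --increments '[[[0,0,0.001,0,0,0],[0,0,0.001,0,0,0],[0,0,0.002,0,0,0],[0,0,0.002,0,0,0]]]'

```text
clock: 18.55
tcp_pos: [0.5954, 0.0112, 0.0759]
orientation: [0.0, 0.035, 0.999, 0.0]
wrist_force: [-1.9, 0.6, 5.2]
finger_gap: 0.0185
grip_force: 34.8
```

Emit:
carry_out --increments '[[[0,0,0,0,0,0],[0,0,0,0,0,0],[0,0,0,0,0,0],[0,0,0,0,0,0]]]' --jaw 0.6

```text
clock: 19.05
tcp_pos: [0.5951, 0.0112, 0.0751]
orientation: [-0.0, 0.035, 0.999, 0.0]
wrist_force: [-0.1, 0.9, 0.4]
finger_gap: 0.034
grip_force: 0.0
```

Emit:
carry_out --increments '[[[0,0,-0.02,0,0,0],[0,0,-0.08,0,0,0],[0,0,-0.16,0,0,0],[0,0,-0.189,0,0,0]]]'

```text
clock: 19.55
tcp_pos: [0.5967, 0.0111, 0.1732]
orientation: [0.003, 0.035, 0.999, -0.0]
wrist_force: [0.3, 0.6, -1.0]
finger_gap: 0.0342
grip_force: 0.0
```

```bash
python3 - <<'E'
from h import *
st(); b=(.596,.012,.17,86); m=(.4355,.1765,.12,90); inc(m,start=b); inc(m[:2]+(.035,90),start=m)
E
```

```text
19.55 [0.5967 0.0111 0.1732] yaw 86.0 tilt 0.29 [ 0.3  0.6 -1. ] 0.0342 0.0
[0.343, 0.306, 0.1, 0.0, 0.0, -0.0111]
[0.0, 0.0, 0.17, 0.0, 0.0, 0.0]
```

Now the lid. Go above it, settle, re-measure and look.

Emit:
carry_out --increments '[[[0.086,0.077,0.02,0,0,-0.003],[0.172,0.153,0.045,0,0,-0.006],[0.258,0.23,0.07,0,0,-0.009],[0.343,0.306,0.1,0,0,-0.011],[0.343,0.306,0.1,0,0,-0.011]]]' --jaw 0

```text
clock: 20.18
tcp_pos: [0.4301, 0.1776, 0.1183]
orientation: [-0.003, -0.002, 1.0, -0.0]
wrist_force: [0.6, 0.6, -0.7]
finger_gap: 0.0854
grip_force: 0.0
```

Emit:
carry_out --increments '[[[0,0,0.05,0,0,0],[0,0,0.08,0,0,0],[0,0,0.08,0,0,0],[0,0,0.08,0,0,0]]]'

```text
clock: 20.68
tcp_pos: [0.4358, 0.1756, 0.0804]
orientation: [0.0, 0.001, 1.0, 0.0]
wrist_force: [0.4, -0.3, -0.2]
finger_gap: 0.0851
grip_force: 0.0
```

```bash
python3 - <<'E'
from h import *
st(); C=cams(); c=C["side"]; cv2.imwrite("pics/s6.png",cv2.resize(c["frame"][190:330,220:400],(720,560)))
for n,c in C.items():
    W=cloud(c)
    for a,b in [(.015,.03),(.03,.05),(.055,.07),(.07,.09)]:
        Q=W[near(W,(.596,.012),.04,a,b)]; print(n,a,len(Q),Q.mean(0).round(4) if len(Q) else "",Q[:,2].max() if len(Q) else "")
    Q=W[near(W,(.4355,.177),.015,.026,.045)]; print("knob",len(Q),Q.mean(0) if len(Q) else "")
inc((.4355,.1765,.035,90))
E
```

```text
20.68 [0.4358 0.1756 0.0804] yaw 89.9 tilt 0.05 [ 0.4 -0.3 -0.2] 0.0851 0.0
top 0.015 43 [0.5934 0.0092 0.0277] 0.029936834852746952
top 0.03 365 [0.592 0.012 0.041] 0.04985025825862
top 0.055 9 [0.5877 0.0101 0.0627] 0.0694239916201501
top 0.07 76 [0.5945 0.0117 0.0784] 0.0845266059817219
knob 0 
side 0.015 88 [0.5915 0.0298 0.0236] 0.029997925495114992
side 0.03 211 [0.5948 0.0238 0.04  ] 0.04988692043995582
side 0.055 39 [0.5967 0.0181 0.0627] 0.06982448323200836
side 0.07 48 [0.5962 0.0137 0.0767] 0.08100212744390257
knob 20 [0.43589323 0.18368604 0.02956235]
[0.001, 0.001, 0.091, 0.0001, 0.0002, -0.0003]
```

View pics/s6.png

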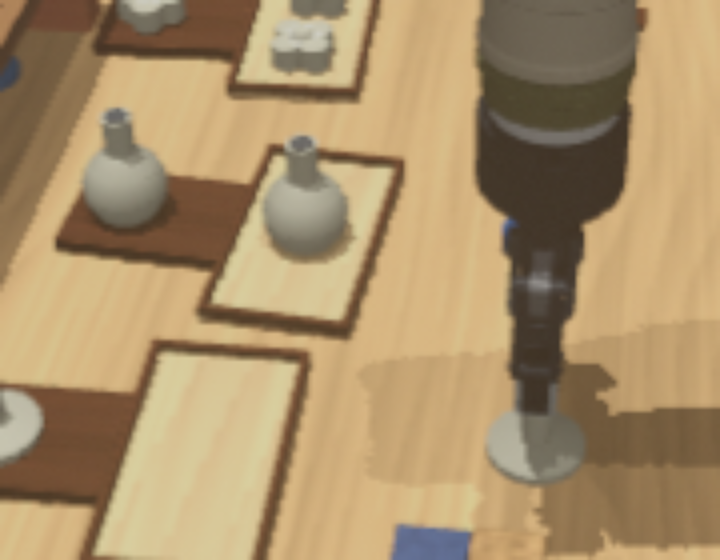

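The vase stands upright on its tray at (305,210), and the gripper is centred on the lid knob. Descend and close.

Emit:
carry_out --increments '[[[0,0,0.04,0,0,0],[0,0,0.075,0,0,0],[0,0,0.09,0,0,0],[0,0,0.09,0,0,0]]]' --squeeze 20

```text
clock: 21.28
tcp_pos: [0.4348, 0.1759, 0.0348]
orientation: [-0.0, 0.001, 1.0, 0.0]
wrist_force: [-0.1, 0.5, 0.1]
finger_gap: 0.0856
grip_force: 0.0
```

Emit:
carry_out --increments '[[[0,0,0,0,0,0],[0,0,0,0,0,0],[0,0,0,0,0,0],[0,0,0,0,0,0],[0,0,0,0,0,0]]]' --jaw 0.7

```text
clock: 21.9
tcp_pos: [0.4348, 0.176, 0.0349]
orientation: [0.0, 0.001, 1.0, 0.0]
wrist_force: [-0.2, -0.6, -0.1]
finger_gap: 0.0253
grip_force: 0.0
```

Emit:
carry_out --increments '[[[0,0,0,0,0,0],[0,0,0,0,0,0],[0,0,0,0,0,0],[0,0,0,0,0,0]]]' --jaw 1 --squeeze 35

```text
clock: 22.4
tcp_pos: [0.4349, 0.176, 0.0349]
orientation: [0.0, 0.001, 1.0, 0.0]
wrist_force: [-1.4, -1.1, 4.0]
finger_gap: 0.0165
grip_force: 34.2
```

```bash
python3 - <<'E'
from h import *
st(); b=(.4355,.1765,.13,90); m=(.620,.211,.13,90.8); inc(m,start=b)
E
```

```text
22.4 [0.4349 0.176  0.0349] yaw 89.9 tilt 0.02 [-1.4 -1.1  4. ] 0.0165 34.2
[-0.369, 0.069, 0.0, 0.0, 0.0, -0.0022]
```

Emit:
carry_out --increments '[[[0,0,-0.03,0,0,0],[0,0,-0.09,0,0,0],[0,0,-0.16,0,0,0],[0,0,-0.19,0,0,0]]]'

```text
clock: 22.9
tcp_pos: [0.4357, 0.1761, 0.1312]
orientation: [0.001, 0.001, 1.0, 0.0]
wrist_force: [-0.8, 0.4, -0.4]
finger_gap: 0.0163
grip_force: 34.2
```

Emit:
carry_out --increments '[[[-0.07,0.013,0,0,0,0],[-0.16,0.03,0,0,0,-0.001],[-0.26,0.049,0,0,0,-0.002],[-0.34,0.064,0,0,0,-0.002],[-0.369,0.069,0,0,0,-0.002]]]'

```text
clock: 23.52
tcp_pos: [0.6213, 0.2103, 0.1279]
orientation: [-0.0, -0.005, 1.0, -0.0]
wrist_force: [-1.1, -0.4, -0.6]
finger_gap: 0.0164
grip_force: 34.2
```

Emit:
carry_out --increments '[[[0,0,0.03,0,0,0],[0,0,0.09,0,0,0],[0,0,0.14,0,0,0],[0,0,0.165,0,0,0],[0,0,0.165,0,0,0]]]'

```text
clock: 24.15
tcp_pos: [0.6176, 0.2099, 0.0457]
orientation: [-0.002, -0.006, 1.0, -0.0]
wrist_force: [0.6, 0.5, -0.5]
finger_gap: 0.0166
grip_force: 34.2
```

Emit:
carry_out --increments '[[[0,0,0.006,0,0,0],[0,0,0.012,0,0,0],[0,0,0.014,0,0,0],[0,0,0.014,0,0,0]]]'

```text
clock: 24.65
tcp_pos: [0.6195, 0.2103, 0.0406]
orientation: [0.0, -0.006, 1.0, 0.0]
wrist_force: [-0.1, 0.6, -0.4]
finger_gap: 0.0159
grip_force: 34.2
```

```bash
python3 - <<'E'
from h import *
st(); c=env.read_camera("side"); cv2.imwrite("pics/s7.png",cv2.resize(c["frame"][240:360,190:370],(720,480)))
E
```

```text
24.65 [0.6195 0.2103 0.0406] yaw 90.6 tilt 0.03 [-0.1  0.6 -0.4] 0.0159 34.2
```

View pics/s7.png

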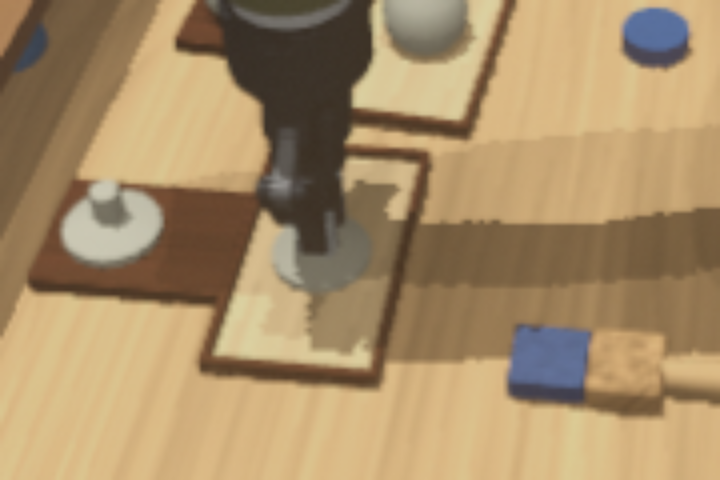

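The lid is level, just over its tray floor at (322,258). Lower another 1 mm to contact, open and rise clear.

Emit:
carry_out --increments '[[[0,0,0.001,0,0,0],[0,0,0.001,0,0,0],[0,0,0.002,0,0,0],[0,0,0.002,0,0,0]]]'

```text
clock: 25.2
tcp_pos: [0.6196, 0.2102, 0.04]
orientation: [0.0, -0.006, 1.0, 0.0]
wrist_force: [-1.4, -0.7, 4.6]
finger_gap: 0.0168
grip_force: 34.6
```

Emit:
carry_out --increments '[[[0,0,0,0,0,0],[0,0,0,0,0,0],[0,0,0,0,0,0],[0,0,0,0,0,0]]]' --jaw 0.55

```text
clock: 25.7
tcp_pos: [0.6193, 0.2102, 0.0391]
orientation: [-0.0, -0.006, 1.0, 0.0]
wrist_force: [-0.6, 0.4, -1.2]
finger_gap: 0.0384
grip_force: 0.0
```

Emit:
carry_out --increments '[[[0,0,-0.02,0,0,0],[0,0,-0.1,0,0,0],[0,0,-0.22,0,0,0],[0,0,-0.32,0,0,0],[0,0,-0.4,0,0,0]]]'

```text
clock: 26.32
tcp_pos: [0.6198, 0.2103, 0.243]
orientation: [0.002, -0.006, 1.0, 0.0]
wrist_force: [0.9, -0.1, -0.3]
finger_gap: 0.0384
grip_force: 0.0
```

Emit:
carry_out --increments '[[[0.12,0.1,0,0,0,0],[0.24,0.2,0,0,0,0],[0.36,0.3,0,0,0,0],[0.4,0.35,0,0,0,0],[0.4,0.35,0,0,0,0]]]'

```text
clock: 26.95
tcp_pos: [0.4146, 0.3849, 0.2405]
orientation: [0.0, -0.008, 1.0, 0.0]
wrist_force: [-0.1, -0.4, -0.1]
finger_gap: 0.0384
grip_force: 0.0
```

```bash
python3 - <<'E'
from h import *
st(); C=cams()
for n,c in C.items():
    cv2.imwrite(f"pics/{n}9.png",cv2.resize(c["frame"][120:250,180:480] if n=="top" else c["frame"][160:340,190:390],(780,338) if n=="top" else (660,594)))
    W=cloud(c)
    for o,xy,r in [("rosR",(.6367,-.268),.035),("rosL",(.6355,-.192),.035),("vase",(.596,.012),.04),("lid",(.62,.211),.035)]:
        P=W[near(W,xy,r,.0135 if o=="lid" else .015,.1)]; print(n,o,len(P),P.mean(0).round(4),levels(P))
W=cloud(C["top"])
# tilt: plane fit of rosette tops; vase/sample comparison
for xy in [(.6355,-.268),(.6345,-.192)]:
    P=W[near(W,xy,.026,.018,.04)]; A=np.c_[P[:,:2]-P[:,:2].mean(0),np.ones(len(P))]; print("slope",np.linalg.lstsq(A,P[:,2],rcond=None)[0].round(3))
for n,c in C.items():
    W=cloud(c)
    for xy,dz in [((.596,.012),0.),((.716,.004),.006)]:
        b=W[near(W,xy,.04,.03+dz,.05+dz)].mean(0); t=W[near(W,xy,.04,.06+dz,.09+dz)].mean(0); print(n,"belly->neck",(t-b).round(4))
E
```

```text
26.95 [0.4146 0.3849 0.2405] yaw 90.9 tilt 0.07 [-0.1 -0.4 -0.1] 0.0384 0.0
top rosR 365 [ 0.6344 -0.268   0.0243] [0.0243, 0.0282, 0.03, 0.0322]
top rosL 364 [ 0.6334 -0.1919  0.0242] [0.0241, 0.0284, 0.0311, 0.0327]
top vase 524 [0.5925 0.0116 0.0466] [0.0437, 0.0778, 0.0809, 0.0831]
top lid 269 [0.6177 0.2079 0.0208] [0.0165, 0.038, 0.0404, 0.0426]
side rosR 128 [ 0.6352 -0.2627  0.0229] [0.0233, 0.0264, 0.0282, 0.0309]
side rosL 141 [ 0.6351 -0.1881  0.0229] [0.0235, 0.026, 0.0274, 0.0307]
side vase 410 [0.5945 0.0229 0.0436] [0.0414, 0.0733, 0.0783, 0.0796]
side lid 205 [0.6203 0.2145 0.0219] [0.0165, 0.0371, 0.0388, 0.0411]
slope [0.012 0.001 0.025]
slope [-0.011 -0.011  0.024]
top belly->neck [ 0.0015 -0.      0.0364]
top belly->neck [ 0.0027 -0.0001  0.0357]
side belly->neck [ 0.0017 -0.0079  0.0326]
side belly->neck [ 0.0024 -0.0082  0.0325]
```

View pics/side9.png

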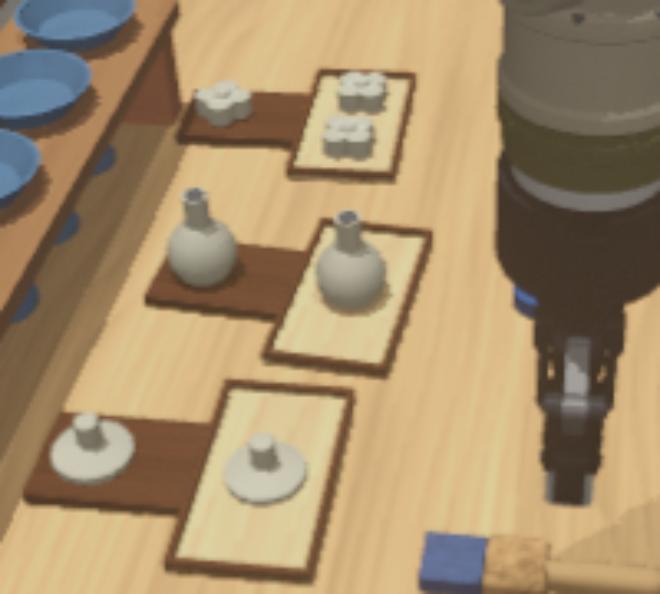

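View pics/top9.png

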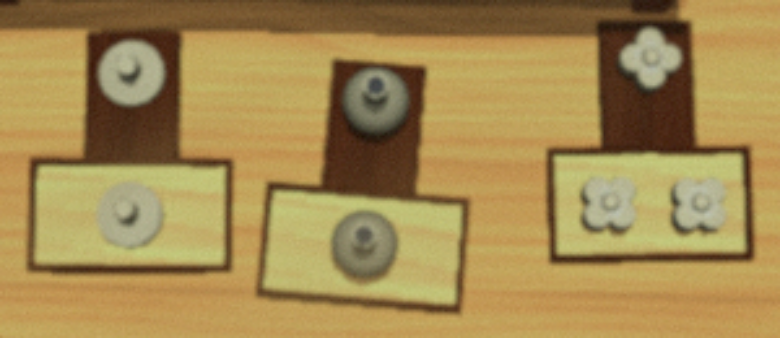

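All four pieces sit flat, upright and centred on the right trays: rosettes at (610,203) and (700,203), vase at (364,245), lid at (130,213) in the top crop. The arm is clear, so I'll hand in.

```bash
python3 -c "
from workcell import env; print(env.hand_in())"
```

```text
the job is handed in; nothing more can be done
None
```

I put both rosettes, the lid and the vase on their matching trays and handed the job in at about 27 s. The last pictures and depth readings show every piece flat, upright and inside the lip with the arm clear, but the hand-in returned no verdict.

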